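# Hook a truffle carton forward in the counter shelf

### The job

The cardboard-brown carton of truffles stands too far back in the low clear-roofed shelf. Take the pull hook by its red handle, drop its blade behind that carton's front lip and draw the carton gently forward by feel until its whole front lies square against the buffer of the brass stop bar; keep a light, steady pull on it there for about half a second, without ever forcing it. Then unhook, set the hook down on the open counter clear of the shelf, touch the carton with nothing but the hook, keep it flat with its truffles inside, and leave the white carton and the other goods where they are.

Things in the scene. Friction and masses are not known exactly. Their poses are not given: they have to be found in the camera images.
- pull_hook: hook, 228 x 26 x 46 mm, 0.16 kg, standing on handle and blade. Red handle 70 long (x) x 26 wide (y) x 46 high; from it a 10 x 10 mm steel shaft runs along +x, its underside 33 mm above the hook's underside, to a blade 6 mm thick (x), 18 mm wide (y) that points down to the level of the handle's underside. Origin: centre of the handle's underside; x towards the blade, z up
- hook_grip (a point): middle of the red handle, 30 mm above its underside: grip here, fingers closing across the 26 mm width
- hook_tip (a point): centre of the blade's lower end, 190 mm along +x from the handle's middle, at the height of the handle's underside
- shelf: fixed two-bay shelf, 180 deep (x), 278 wide (y), 151 high; wooden floor 12 mm thick, clear roof (underside 145 mm above the counter), clear sides and back, wooden divider beginning 53 mm behind the front edge. Bays 130 mm wide, centred 68 mm left and right of the middle. Origin: centre of its footprint; x points to its back, open front edge at x = -90 mm; turned a few degrees
- stop_bar: fixed brass bar across both bays, 8 thick (x), 264 wide, 34 high, on the shelf floor, its middle 16 to 30 mm behind the shelf's front edge. On its rear side two set screws carry a black buffer strip, rigidly clamped, whose rear face lies 9 to 19 mm behind the bar's middle: a setting that is not measured. The carton stops there, within 16 N. Origin: middle of its underside, axes as the shelf's
- kraft_carton: brown open carton with three truffles, 76 deep (x), 110 wide (y), 46 high, 0.3 to 0.6 kg; walls 5 mm, bottom 4 mm. Origin: centre of the underside; x points to the shelf's back. Slides on the shelf floor with 1 to 8 N of friction; starts in either bay, its front 75 to 88 mm behind the shelf's front edge, up to 0.1 rad askew
- carton_lip (a point): middle (also across the 5 mm thickness) of the top edge of the brown carton's front wall, 46 mm above its underside. Behind this wall an empty channel 24 mm wide (x = -33 to -9 mm of the carton) takes the hook's blade; the partition behind the channel is 34 mm high
- carton_left (a point): point on the brown carton's front face, 50 mm to the left (+y) of its middle, 15 mm up. Once the front lies full on the buffer the pull rises by 10 to 25 N per mm; if askew, one corner meets it first with a smaller rise, then the carton turns flat
- carton_right (a point): point on the brown carton's front face, 50 mm to the right (-y) of its middle, 15 mm up
- white_carton: white carton of the same shape with a blue label and two truffles, in the other bay: leave it alone. Origin: centre of the underside
- truffle_0: truffle, 28 mm ball, loose in the back compartment of the brown carton; origin at its underside
- truffle_1: truffle, 28 mm ball, loose in the back compartment of the brown carton; origin at its underside
- truffle_2: truffle, 28 mm ball, loose in the back compartment of the brown carton; origin at its underside
- sweet_jar: round jar of white sweets, 69 mm across, 107 high, bystander; origin centre of its underside
- tape_a: roll of brown tape, 93 mm across, 48 high, bystander; origin centre of its underside
- card_block: white block of small cards, 34 x 58 x 38 mm, bystander; origin centre of its underside
- pastille_tin: round tin with a gold lid, 70 mm across, 36 high, bystander; origin centre of its underside
- ballotin_c: cream folded card box, 65 x 93 x 43 mm, bystander; origin centre of its underside

How it is judged:
By the outcome, as a careful person would: the job done as asked, in the order asked, and still so for the second after the job is handed in, with the robot touching nothing.
It also fails if it takes over 67 s, if anything falls off the work surface, if the arm or the gripper's body presses on something with over 40 N, if the wrist force passes 120 N, or if a joint passes its speed limit or range.

### The arm

A 6-joint arm with a two-finger parallel gripper is mounted at the origin on a cart in front of the work surface, level with it; the furniture and walls round the work are solid. World frame = base frame: x ahead of the robot, y to its left, z up, the work surface at z = 0. Lengths are in m, angles in rad, forces in N, time in s.
With the tool pointing down it reaches from about 0.25 to 0.8 m from the base axis. Payload 3.9 kg.
Tool frame: the origin (TCP) lies where the fingers leave the gripper's body, on its centre line; the fingertips stand 73 mm ahead of it and the grasp point (between the pads) lies 54 mm ahead of it (tip_reach is the x of the fingertips in the tool frame, in m); x points along the fingers, z is the direction in which the jaws open and shut, and the axes are right-handed (so a half turn about x gives the same grasp; the last joint's range is limited). The gripper opens to 85 mm and grips with 20 to 120 N. Pads are 22 mm wide; open, the fingers measure 114 mm over their backs; the gripper's body (76 mm by 85 mm) begins 54 mm behind the grasp point. The pads swing forward as they close: fully open they stand 13 mm farther back than shut.
Start: joints at [1.306, 0.26, -0.138, 1.173, 0, 1.571], TCP at [0.137, 0.507, 0.304] pointing down, gripper open.
Joint ranges: [-2.78, 2.78], [-0.83, 1.72], [-1.28, 1.37], [-1.9, 2.12], [-1.57, 1.48], [-3.14, 3.14]. Speed limits (rad/s): [2.57, 2.57, 3.14, 3.14, 3.14, 3.14].

### API

Orientations are given as a unit quaternion [w, x, y, z].
In Python, from bench import sense, camera, job_done, tip_reach gives the robot as it stands.
- The arm moves only by the tool play_rows, never from a script. Its argument "increments" is a list that holds one entry, the list of rows, each a list of 5 numbers: the finger opening in cm, from 0 to 8.54, then the shift along the tool's x, y, z in cm, then the turn about the tool's x in degrees. In form: [[[jaw, dx, dy, dz, twist], ...]]. A call has 1 to 10 rows; each row shifts and turns the commanded pose from where the row before left it, along the tool's axes as they then stand; what a row does not reach is not made up. A row lasts 1/10 s, in which the tool goes at most 50 mm and 8.59 degrees, less where a joint would pass 70% of its speed; a pose out of reach is approached as far as the arm can. A call is refused whole if a number of a shift passes 5 or a number of a turn 8.59, either way. A call with a gripper value outside its range is refused whole. The fingers move at their own pace and stop on an object; the grip force is fixed at half the most. Time passes only in rows, so rows that do not move let the fingers close. It gives the time, the measured TCP pose, the force and the opening at its end, in the units of the state.
- sense(): the state, without advancing time (a new reading comes with each control period).
- camera(name): name is "scene" or "top"; returns a dict with "pixels" (400x640x3 uint8, blue, green, red), "depth" (400x640 float32, m along the optical axis (not along the pixel's ray), 0 where there is no reading), "fov_y" (degrees; the focal length in pixels is half the picture's height over the tangent of half this angle, whatever the lens; pixels are square), "cx", "cy" (the principal point, pixels), "D" ([k1, k2, p1, p2, k3] as OpenCV has them; the pictures are not rectified), "rvec" (rotation vector, rad) and "tvec" (3), from world to camera coordinates, as OpenCV has them. Camera axes: x right, y down, z forward; pixel columns grow to the right and rows downward; lengths in m; the calibration is good to about 2 mm. A picture is of the moment at which its call begins.
- job_done(): hands the job in, once; it reports no verdict.
The state is a dict: "t": time; "joints": joint angles; "joint_vel": joint speeds; "joint_torque": joint torques, N m; "ee_pos": TCP position; "eef_rot": TCP orientation; "ft_force": force on the tool from outside, world axes, zero at the start; "ft_torque": the same for the moment, N m; "width": finger opening in m.
Only numpy, scipy, OpenCV 4.12 (cv2) and the standard library are available. Lean on these libraries where they do the work, as an engineer would, in place of code of your own. Each camera call takes 0.05 s, during which the arm holds its last target. There are 200 camera calls.

## Working session

There is one attempt and no reset: what is moved stays moved. The work goes in short steps, Python scripts to look and compute and a tool call to move; the robot and the scene stay as the last step left them, time stands still between calls to the robot, and variables do not carry over. Pictures are saved under pics/ and viewed, on a budget of 10 in all, crops included, one or two more only if the job needs it, and the job is handed in when it is done.

Besides the shell and the picture viewer there is one more tool, called after ">>>" in YAML: its name, and indented under it one key for each argument. play_rows: Moves the arm, as the interface text tells. Its arguments: {"type":"object","properties":{"increments":{"type":"array"}},"required":["increments"]}

```bash
mkdir -p pics; cat > h.py <<'E'
import numpy as np, cv2
from bench import sense, camera, job_done, tip_reach
def K(c):
    f=200/np.tan(np.radians(c["fov_y"])/2); return np.array([[f,0,c["cx"]],[0,f,c["cy"]],[0,0,1.]])
def world(c,pts,z=None,depth=None):
    pts=np.array(pts,float).reshape(-1,2)
    n=cv2.undistortPoints(pts.reshape(-1,1,2),K(c),np.array(c["D"],float)).reshape(-1,2)
    R=cv2.Rodrigues(np.array(c["rvec"],float))[0]; t=np.array(c["tvec"],float).ravel()
    r=np.c_[n,np.ones(len(n))]; o=-R.T@t; d=r@R
    if z is not None: s=(np.broadcast_to(z,len(n))-o[2])/d[:,2]
    else: s=np.array([c["depth"][int(round(v)),int(round(u))] for u,v in pts])
    return o+s[:,None]*d
def proj(c,P):
    return cv2.projectPoints(np.array(P,float).reshape(-1,1,3),np.array(c["rvec"],float),np.array(c["tvec"],float),K(c),np.array(c["D"],float))[0].reshape(-1,2)
def save(name):
    import pickle
    c=camera(name); pickle.dump(c,open(f"{name}.pkl","wb")); return c
E
python3 - <<'E'
from h import *
for n in("scene","top"):
    c=save(n); cv2.imwrite(f"pics/{n}0.png",c["pixels"]); print(n,c["fov_y"],c["D"],c["rvec"],c["tvec"])
s=sense();print(s,tip_reach)
E
```

```text
scene 55.29891872982115 [-0.04169207  0.          0.          0.          0.        ] [ 1.67857477 -1.26495227  0.83705289] [-0.20648546  0.27855325  0.84343588]
top 55.31450918758236 [-0.01937449  0.          0.          0.          0.        ] [ 1.5530253  -2.12871094  0.7354781 ] [0.11079533 0.47323975 1.31463294]
{'t': 0.1, 'joints': array([ 1.30600603e+00,  2.60630233e-01, -1.39269218e-01,  1.17272485e+00,
       -1.14459976e-06,  1.57080318e+00]), 'joint_vel': array([-0.00035321, -0.00119789,  0.00162556,  0.00044237, -0.00117615,
       -0.00133754]), 'joint_torque': array([-5.56141022e-04, -4.06507695e+01,  2.54527438e+01,  1.00735520e-02,
       -4.80790823e-05, -1.12000819e-06]), 'ee_pos': array([0.13726404, 0.50621423, 0.30313076]), 'eef_rot': array([ 0.56111679, -0.43001081,  0.56214294,  0.42922483]), 'ft_force': array([-0.94522535,  0.2010204 , -0.85920432]), 'ft_torque': array([-0.01924529, -0.04460465, -0.06044925]), 'width': 0.08511333079739877} 0.0726
```

View pics/scene0.png

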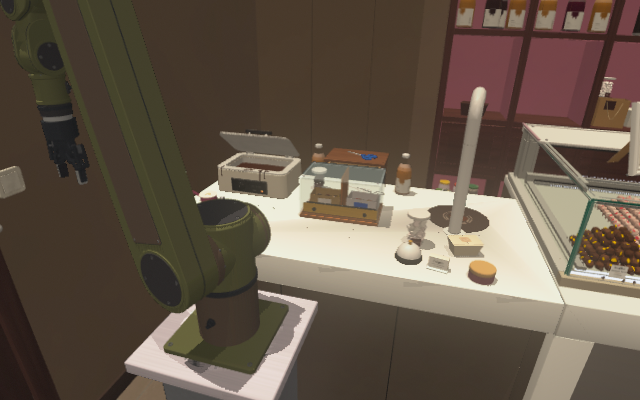

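View pics/top0.png

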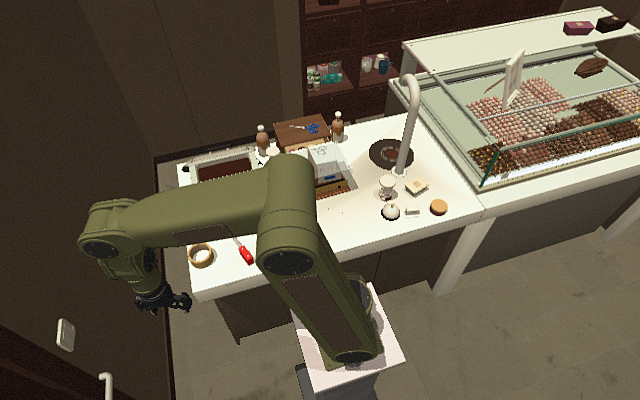

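Scene: the shelf is at about (343,195), with the brown carton in its left bay (~325,197) and the white one in the right. Top: the hook's red handle is at (245,253), with its shaft running up and left to ~(236,237). The arm hides part of the shelf. Next I'll enlarge both areas in one picture.

```bash
python3 - <<'E'
from h import *; import pickle
s=pickle.load(open("scene.pkl","rb"));t=pickle.load(open("top.pkl","rb"))
a=cv2.resize(s["pixels"][158:228,295:395],(800,560)[:2],interpolation=cv2.INTER_CUBIC)[:560]
b=t["pixels"][200:280,180:300]
cv2.imwrite("pics/c1.png",a)
cv2.imwrite("pics/c2.png",cv2.resize(b,None,fx=6,fy=6,interpolation=cv2.INTER_CUBIC))
E
```

```text
(no output)
```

View pics/c1.png

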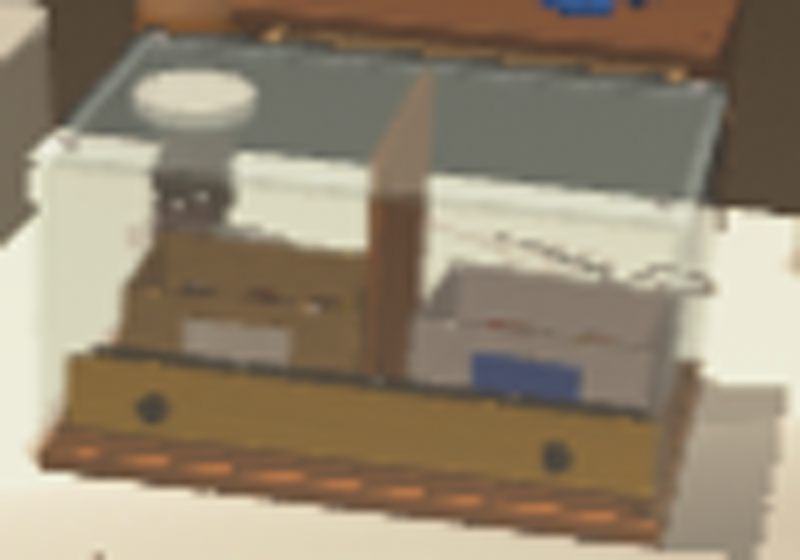

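View pics/c2.png

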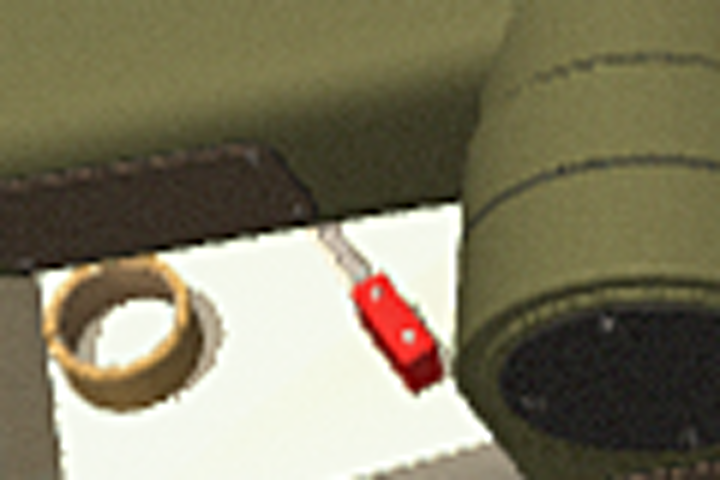

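c1: shelf floor front bottom corners are at (40,465) and (660,545); bar top front corners are at (72,358) and (660,410); the brown carton is on the left. c2: handle top corners are at about (352,285), (385,275), (440,350) and (410,368).

```bash
cat > m.py <<'E'
from h import *; import pickle
E
python3 - <<'E'
from h import *; import pickle
np.set_printoptions(precision=4,suppress=True)
s=pickle.load(open("scene.pkl","rb"));t=pickle.load(open("top.pkl","rb"))
S=lambda p:[(295+(x+.5)/8-.5,158+(y+.5)/8-.5) for x,y in p]
T=lambda p:[(180+(x+.5)/6-.5,200+(y+.5)/6-.5) for x,y in p]
def show(n,P):
    print(n,P.round(4).tolist(), 'len',np.linalg.norm(np.diff(P,axis=0),axis=1).round(4), 'ang',np.degrees(np.arctan2(*(P[-1]-P[0])[[1,0]])).round(2))
show('floor z0',world(s,S([(40,468),(660,545)]),z=0))
show('floor top',world(s,S([(45,432),(668,515)]),z=.012))
show('bar top front',world(s,S([(72,358),(662,412)]),z=.046))
show('kraft back top',world(s,S([(165,235),(368,258)]),z=.058))
show('kraft front top',world(s,S([(125,287),(150,290),(362,312)]),z=.058))
show('white front top',world(s,S([(412,322),(655,350)]),z=.058))
h=world(t,T([(352,285),(385,275),(440,350),(410,368)]),z=.046);show('handle',h)
print('by depth',world(t,T([(395,320)]),z=.046),world(t,T([(395,320)])))
print('shaft',world(t,T([(328,232)]),z=.043))
# depth segmentation of red handle in both
for n,c in(('scene',s),('top',t)):
    hsv=cv2.cvtColor(c["pixels"],cv2.COLOR_BGR2HSV)
    m=((hsv[...,0]<6)|(hsv[...,0]>174))&(hsv[...,1]>190)&(hsv[...,2]>120)
    v,u=np.nonzero(m); 
    if len(u)==0: print(n,'none'); continue
    P=world(c,np.c_[u,v]); k=(P[:,2]>.036)&(P[:,2]<.056)&(P[:,0]<.8)
    P=P[k]; print(n,k.sum(),P.mean(0),P.min(0),P.max(0), cv2.minAreaRect((P[:,:2]*1000).astype(np.float32)) if k.sum()>3 else '')
# depth points of shelf
u,v=np.meshgrid(np.arange(290,400),np.arange(150,235)); P=world(s,np.c_[u.ravel(),v.ravel()])
d=s["depth"][v.ravel(),u.ravel()]
for lo,hi in((.055,.062),(.042,.050),(.009,.015)):
    k=(P[:,2]>lo)&(P[:,2]<hi)&(d>0); print(lo,k.sum(),P[k].min(0),P[k].max(0))
E
```

```text
floor z0 [[0.5834, 0.0332, 0.0], [0.5925, -0.2436, 0.0]] len [0.2769] ang -88.12
floor top [[0.5956, 0.0348, 0.012], [0.598, -0.2453, 0.012]] len [0.2801] ang -89.51
bar top front [[0.6045, 0.0249, 0.046], [0.6279, -0.2359, 0.046]] len [0.2618] ang -84.86
kraft back top [[0.7294, 0.0185, 0.058], [0.7312, -0.081, 0.058]] len [0.0996] ang -88.98
kraft front top [[0.6623, 0.018, 0.058], [0.6624, 0.006, 0.058], [0.6674, -0.0929, 0.058]] len [0.012 0.099] ang -87.34
white front top [[0.6632, -0.117, 0.058], [0.6659, -0.2266, 0.058]] len [0.1096] ang -88.64
handle [[0.4202, 0.2855, 0.046], [0.421, 0.2636, 0.046], [0.3558, 0.241, 0.046], [0.349, 0.2617, 0.046]] len [0.0219 0.0691 0.0218] ang -161.57
by depth [[0.3861 0.2639 0.046 ]] [[0.3813 0.2637 0.0536]]
shaft [[0.4671 0.2933 0.043 ]]
scene none
top 87 [0.3856 0.2503 0.0463] [ 0.355  -1.0205  0.0374] [0.4405 0.2843 0.0535] ((397.59716796875, -368.53662109375), (65.0360336303711, 1305.1187744140625), 0.9118806719779968)
0.055 377 [ 0.5722 -0.2866  0.055 ] [0.9576 0.1242 0.0619]
0.042 600 [ 0.5757 -0.2873  0.042 ] [0.9649 0.1228 0.05  ]
0.009 350 [ 0.5728 -0.2913  0.0091] [0.9515 0.0304 0.015 ]
```

```bash
cat >> h.py <<'E'
from scipy.spatial.transform import Rotation as Ro
def go(p=None,hookyaw=None,s=None):
    """tool-axes shift (cm, before turning) to world TCP p and twist (deg) so that jaw axis is across hookyaw(deg)"""
    s=s or sense(); q=s["eef_rot"]; R=Ro.from_quat([q[1],q[2],q[3],q[0]]).as_matrix()
    print("t",s["t"],"pos",s["ee_pos"].round(4),"w",round(s["width"],4),"F",s["ft_force"].round(2))
    print("tool axes x,y,z:",R.T.round(3).tolist())
    if p is not None: print("shift cm",(R.T@(np.array(p)-s["ee_pos"])*100).round(2))
    jy=np.degrees(np.arctan2(R[1,2],R[0,2])); print("jaw yaw",round(jy,2))
    if hookyaw is not None: print("twist",[round(-((hookyaw+o-jy+180)%360-180),2) for o in(90,-90)])
E
python3 -c "
from h import *
go([.386,.263,.25],18)"
```

```text
t 0.1 pos [0.1373 0.5062 0.3031] w 0.0851 F [-0.95  0.2  -0.86]
tool axes x,y,z: [[-0.0, -0.002, -1.0], [-0.965, 0.262, -0.0], [0.262, 0.965, -0.002]]
shift cm [  5.34 -30.37 -16.95]
jaw yaw 74.83
twist [np.float64(-33.17), np.float64(146.83)]
```

>>> play_rows:
  increments:
    - [[8.5,0,-3.0,-1.7,0],[8.5,0,-3.0,-1.7,0],[8.5,0,-3.0,-1.7,0],[8.5,0,-3.0,-1.7,0],[8.5,0,-3.0,-1.7,0],[8.5,0,-3.0,-1.7,0],[8.5,0,-3.0,-1.7,0],[8.5,0,-3.0,-1.7,0],[8.5,0,-3.0,-1.7,0],[8.5,0,-3.0,-1.7,0]]

```text
t: 1.1
ee_pos: [0.3831, 0.2628, 0.3036]
eef_rot: [0.561, -0.43, 0.562, 0.43]
ft_force: [0.4, 0.1, -1.1]
width: 0.0849
```

>>> play_rows:
  increments:
    - [[8.5,0.5,0,0,-8],[8.5,0.5,0,0,-8],[8.5,0.5,0,0,-8],[8.5,0.5,0,0,-8],[8.5,0,0,0,-1],[8.5,0,0,0,0]]

```text
t: 1.7
ee_pos: [0.3823, 0.264, 0.2837]
eef_rot: [0.417, -0.571, 0.417, 0.571]
ft_force: [0.2, 0.1, 0.1]
width: 0.0852
```

```bash
python3 - <<'E'
from h import *
go([.386,.263,.15],18)
for n in("scene","top"):
    c=save(n)
s=c["pixels"]; 
a=cv2.resize(s[125:285,190:390],(800,600)[:1]*1+(640,),interpolation=cv2.INTER_CUBIC)[:600]
cv2.imwrite("pics/t1.png",a)
E
```

```text
t 1.7 pos [0.3823 0.264  0.2837] w 0.0852 F [0.24 0.14 0.12]
tool axes x,y,z: [[-0.001, -0.0, -1.0], [-0.953, -0.304, 0.001], [-0.304, 0.953, -0.0]]
shift cm [13.37 -0.34 -0.21]
jaw yaw 107.7
twist [np.float64(-0.3), np.float64(179.7)]
```

View pics/t1.png

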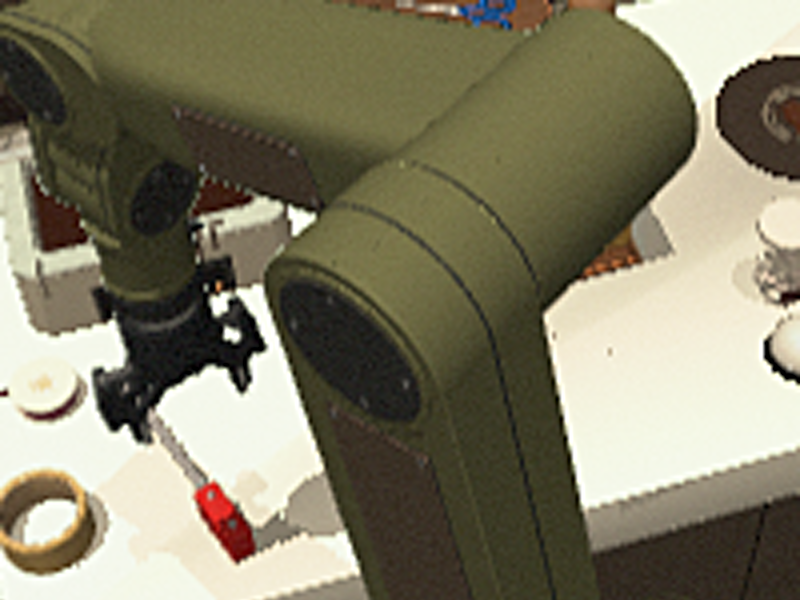

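The hook is clear at (225,520) in the crop, with its shaft running up-left to (155,425) and the gripper above it. The arm still hides the shelf in this camera. I'll fit the handle box to the red mask.

```bash
python3 - <<'E'
from h import *; import pickle
from scipy.optimize import minimize
c=pickle.load(open("top.pkl","rb"))
im=cv2.resize(c["pixels"][225:280,225:265],None,fx=8,fy=8,interpolation=cv2.INTER_LINEAR)
b,g,r=[im[...,i].astype(int) for i in range(3)]
m=(r-np.maximum(b,g)>55)
n,l,st,_=cv2.connectedComponentsWithStats(m.astype(np.uint8)); m=l==1+st[1:,4].argmax()
def mask(p):
    x,y,a=p; C=np.array([[sx*.035,sy*.013] for sx in(-1,1) for sy in(-1,1)])@np.array([[np.cos(a),np.sin(a)],[-np.sin(a),np.cos(a)]])+[x,y]
    P=np.vstack([np.c_[C,np.full(4,z)] for z in(0,.046)])
    q=proj(c,P); q=((q-[225,225])+.5)*8-.5
    z=np.zeros(m.shape,np.uint8); cv2.fillConvexPoly(z,cv2.convexHull(np.round(q).astype(np.int32)),1); return z>0
f=lambda p:-(mask(p)&m).sum()/(mask(p)|m).sum()
best=min((minimize(f,[.386+dx,.263+dy,a],method="Nelder-Mead",options=dict(initial_simplex=[[.386+dx,.263+dy,a],[.39+dx,.263+dy,a],[.386+dx,.267+dy,a],[.386+dx,.263+dy,a+.08]])) for dx in(-.003,.003) for dy in(-.003,.003) for a in(.25,.35)),key=lambda r:r.fun)
print(best.x,np.degrees(best.x[2]),best.fun)
P=world(c,[(190+(x+.5)/4-.5,125+(y+.5)/4-.5) for x,y in((155,425),(205,483))],z=.043);print(P,np.degrees(np.arctan2(*(P[0]-P[1])[[1,0]])))
go([best.x[0],best.x[1],.084],np.degrees(best.x[2]))
E
```

```text
[0.39222433 0.26578798 0.29354504] 16.818891864456585 -0.8579743888242142
[[0.50903857 0.30961775 0.043     ]
 [0.42663558 0.27437464 0.043     ]] 23.156016973847837
t 1.8 pos [0.3825 0.2641 0.284 ] w 0.0851 F [-0.01  0.12 -0.23]
tool axes x,y,z: [[0.0, 0.0, -1.0], [-0.953, -0.304, -0.0], [-0.304, 0.953, -0.0]]
shift cm [20.   -0.98 -0.14]
jaw yaw 107.72
twist [np.float64(0.9), np.float64(-179.1)]
```

>>> play_rows:
  increments:
    - [[8.5,2.5,-0.7,0,0],[8.5,3,0,0,0],[8.5,3,0,0,0],[8.5,3,0,0,0],[8.5,3,0,0,0],[8.5,2.5,0,0,0],[8.5,2,0,0,0],[8.5,1,0,0,0],[8.5,0,0,0,0]]

```text
t: 2.7
ee_pos: [0.3885, 0.2659, 0.083]
eef_rot: [0.416, -0.571, 0.417, 0.572]
ft_force: [0.1, 1.1, -0.7]
width: 0.0849
```

>>> play_rows:
  increments:
    - [[2,0,0,0,0],[2,0,0,0,0],[2,0,0,0,0],[2,0,0,0,0],[2,0,0,0,0],[2,0,0,0,0],[2,0,0,0,0]]

```text
t: 3.4
ee_pos: [0.3898, 0.2667, 0.0848]
eef_rot: [-0.417, 0.572, -0.416, -0.571]
ft_force: [-0.4, -0.8, 5.3]
width: 0.0255
```

```bash
python3 - <<'E'
from h import *
go([.389,.265,.15],2)
E
```

```text
t 3.4 pos [0.3898 0.2667 0.0848] w 0.0255 F [-0.37 -0.79  5.32]
tool axes x,y,z: [[0.002, 0.001, -1.0], [-0.952, -0.306, -0.002], [-0.306, 0.952, 0.001]]
shift cm [-6.52  0.11 -0.13]
jaw yaw 107.83
twist [np.float64(15.83), np.float64(-164.17)]
```

>>> play_rows:
  increments:
    - [[2,-1,0,0,0],[2,-2,0,0,0],[2,-2.5,0,0,0],[2,-2.5,0,0,8],[2,-2,0,0,8],[2,0,0,0,0],[2,0,0,0,0]]

```text
t: 4.1
ee_pos: [0.389, 0.2662, 0.1839]
eef_rot: [-0.491, 0.509, -0.491, -0.509]
ft_force: [-0.5, 0.0, -1.9]
width: 0.0253
```

```bash
python3 - <<'E'
from h import *
go([.45,.05,.15],2)
a=save("scene");b=save("top")
for c in(a,b):
    R=cv2.Rodrigues(np.array(c["rvec"]))[0]; print("cam",-R.T@np.array(c["tvec"]).ravel())
x=cv2.resize(a["pixels"][140:240,240:400],(800,500),interpolation=cv2.INTER_CUBIC)
cv2.imwrite("pics/s2.png",x)
E
```

```text
t 4.1 pos [0.389  0.2662 0.1839] w 0.0253 F [-0.48  0.04 -1.93]
tool axes x,y,z: [[0.0, 0.0, -1.0], [-0.999, -0.035, -0.0], [-0.035, 0.999, 0.0]]
shift cm [  3.39  -5.35 -21.82]
jaw yaw 91.99
twist [np.float64(-0.01), np.float64(179.99)]
cam [-0.57808365 -0.36034652  0.60628534]
cam [-0.40468246  0.2237097   1.32313163]
```

View pics/s2.png

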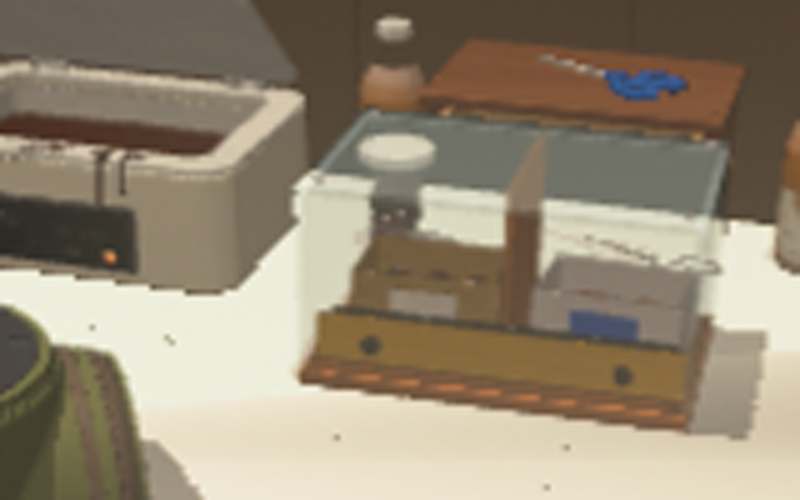

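Shelf unobstructed in the scene camera: floor corners ~(300,378) and (690,428); roof back corners (365,112) and (725,145); brown carton in the left bay at ~(430,285). I'll fit the shelf pose to these points.

```bash
python3 - <<'E'
from h import *; import pickle
from scipy.optimize import least_squares
np.set_printoptions(precision=4,suppress=True)
s=pickle.load(open("scene.pkl","rb"))
S=lambda p:np.array([(295+(x+.5)/8-.5,158+(y+.5)/8-.5) for x,y in p])
obs=S([(40,468),(660,545),(45,435),(145,38),(722,92),(72,358),(662,412),(72,425),(655,495)])
loc=np.array([(-90,139,0),(-90,-139,0),(-90,139,12),(90,139,151),(90,-139,151),(None,132,46),(None,-132,46),(None,132,12),(None,-132,12)],object)
def model(p):
    L=np.array([[(-90+p[3]*1000 if r[0] is None else r[0]),r[1],r[2]] for r in loc],float)/1000
    c,n=np.cos(p[2]),np.sin(p[2]); return proj(s,np.c_[p[0]+c*L[:,0]-n*L[:,1],p[1]+n*L[:,0]+c*L[:,1],L[:,2]])
r=least_squares(lambda p:(model(p)-obs).ravel(),[.68,-.1,.03,.02],loss="soft_l1",x_scale=[.01,.01,.01,.01])
p=r.x;print("shelf",p,np.degrees(p[2]));print(((model(p)-obs)*8).round(1).tolist())
c,n=np.cos(p[2]),np.sin(p[2]);Rm=np.array([[c,-n],[n,c]])
print("left bay centre",p[:2]+Rm@[0,.068],"front edge mid at left bay",p[:2]+Rm@[-.09,.068])
P=world(s,S([(122,288),(362,313),(415,322),(655,350),(165,233)]),z=.058);print("carton tops world",P[:,:2],"\nshelf",(P[:,:2]-p[:2])@Rm)
# depth along the kraft front face and label
Q=world(s,S([(160,330),(240,340),(330,350),(430,350),(520,375)]));print(Q,((Q[:,:2]-p[:2])@Rm))
E
```

```text
shelf [ 0.6774 -0.1027  0.0383  0.0257] 2.191965704757462
[[0.0, 1.2], [3.5, 0.1], [-5.2, 10.1], [-1.0, -12.7], [6.0, -13.2], [-1.5, -3.7], [-0.4, 9.6], [-1.3, -2.1], [0.5, -2.9]]
left bay centre [ 0.6748 -0.0348] front edge mid at left bay [ 0.5849 -0.0382]
carton tops world [[ 0.6607  0.0189]
 [ 0.6663 -0.0931]
 [ 0.6637 -0.1182]
 [ 0.6659 -0.2266]
 [ 0.7319  0.0192]] 
shelf [[-0.012   0.1222]
 [-0.0108  0.01  ]
 [-0.0144 -0.015 ]
 [-0.0163 -0.1233]
 [ 0.0591  0.1198]]
[[ 0.658  -0.0003  0.0406]
 [ 0.6567 -0.0388  0.0413]
 [ 0.6575 -0.0809  0.0417]
 [ 0.6621 -0.126   0.0459]
 [ 0.6584 -0.1682  0.041 ]] [[-0.0155  0.1031]
 [-0.0183  0.0647]
 [-0.0191  0.0226]
 [-0.0162 -0.0227]
 [-0.0215 -0.0647]]
```

>>> play_rows:
  increments:
    - [[2,0,0.4,-2,0],[2,0,0.5,-3.5,0],[2,0,0.5,-4,0],[2,0,0.5,-4,0],[2,0,0.5,-4,0],[2,0.5,0.5,-4,0],[2,0.5,0.5,-4,0],[2,0.5,0.5,-4,0],[2,0.7,0.1,-1.8,0],[2,0,0,0,0]]

```text
t: 5.2
ee_pos: [0.3574, -0.0495, 0.1603]
eef_rot: [0.492, -0.506, 0.494, 0.508]
ft_force: [-0.6, -0.5, -1.8]
width: 0.025
```

```bash
python3 - <<'E'
from h import *
go([.36,-.048,.162],2.2)
a=save("scene");b=save("top")
s=sense()
for n,c in(("s",a),("t",b)):
    q=proj(c,[s["ee_pos"]+[.19,.007,-.084],s["ee_pos"]+[.19,.007,-.051],[.66,-.037,.058]]);print(n,q.round(1).tolist())
x=cv2.resize(a["pixels"][140:240,240:400],(800,500),interpolation=cv2.INTER_CUBIC)
cv2.imwrite("pics/s3.png",x)
E
```

```text
t 5.2 pos [ 0.3574 -0.0495  0.1603] w 0.025 F [-0.57 -0.49 -1.76]
tool axes x,y,z: [[-0.004, -0.0, -1.0], [-1.0, -0.029, 0.004], [-0.029, 1.0, 0.0]]
shift cm [-0.17 -0.26  0.14]
jaw yaw 91.64
twist [np.float64(-0.56), np.float64(179.44)]
s [[316.9, 202.9], [317.1, 193.8], [324.4, 195.5]]
t [[308.6, 197.1], [308.5, 192.1], [300.4, 181.0]]
```

View pics/s3.png

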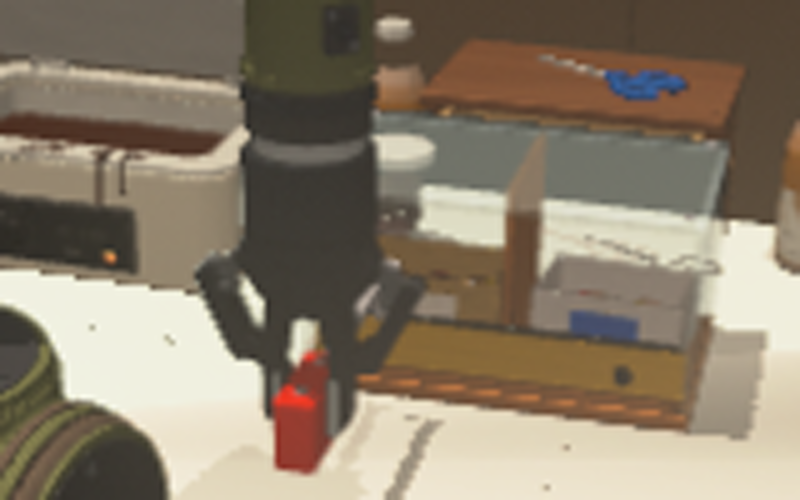

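The handle's back face shows at (277–305, 395–470); the fingers mostly hide the blade. I'll check the handle's back corners against the prediction and look for the blade in the top camera.

```bash
python3 - <<'E'
from h import *; import pickle
a=pickle.load(open("scene.pkl","rb"));b=pickle.load(open("top.pkl","rb"))
s=sense(); u=np.array([1,.029,0]);v=np.array([-.029,1,0]);o=s["ee_pos"]-[0,0,.084]
C=lambda q,x0,y0,k:((q-[x0,y0]+.5)*k-.5).round(0).tolist()
print(C(proj(a,[o-.035*u+.013*v,o-.035*u-.013*v,o-.035*u+.013*v+[0,0,.046],o-.035*u-.013*v+[0,0,.046]]),240,140,5))
print(C(proj(b,[o+.19*u,o+.19*u+[0,0,.043],o+.1*u+[0,0,.043]]),270,160,8))
x=cv2.resize(b["pixels"][160:230,270:350],None,fx=8,fy=8,interpolation=cv2.INTER_CUBIC)
cv2.imwrite("pics/t3.png",x)
E
```

```text
[[268.0, 470.0], [312.0, 476.0], [267.0, 398.0], [312.0, 404.0]]
[[315.0, 299.0], [313.0, 247.0], [372.0, 380.0]]
```

View pics/t3.png

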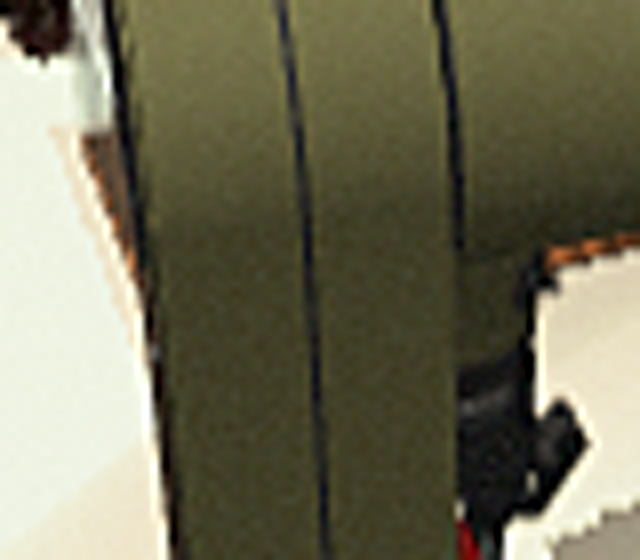

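>>> play_rows:
  increments:
    - [[2,0,-1.5,0.1,-0.5],[2,0,-2,0.1,0],[2,0,-2,0.1,0],[2,0,-2,0,0],[2,0,-2,0,0],[2,0,-1.7,0,0],[2,0,-1.2,0,0],[2,0,-0.5,0,0],[2,0,0,0,0],[2,0,0,0,0]]

```text
t: 6.3
ee_pos: [0.4871, -0.0394, 0.1617]
eef_rot: [0.489, -0.51, 0.49, 0.511]
ft_force: [-1.3, 0.0, -1.8]
width: 0.0253
```

```bash
python3 - <<'E'
from h import *
go([.486,-.043,.162],2.2)
a=save("scene");s=sense();o=s["ee_pos"]-[0,0,.084]; u=np.array([1,.035,0])
C=lambda q,x0,y0,k:((q-[x0,y0]+.5)*k-.5).round(0).tolist()
print(C(proj(a,[o+.19*u,o+.19*u+[0,0,.043],o+.1*u+[0,0,.043]]),290,150,8))
x=cv2.resize(a["pixels"][150:225,290:390],None,fx=8,fy=8,interpolation=cv2.INTER_CUBIC)
cv2.imwrite("pics/s4.png",x)
E
```

```text
t 6.3 pos [ 0.4871 -0.0394  0.1617] w 0.0253 F [-1.26  0.   -1.79]
tool axes x,y,z: [[-0.001, 0.0, -1.0], [-0.999, -0.041, 0.001], [-0.041, 0.999, 0.0]]
shift cm [-0.03  0.13 -0.35]
jaw yaw 92.36
twist [np.float64(0.16), np.float64(-179.84)]
[[281.0, 313.0], [283.0, 225.0], [235.0, 296.0]]
```

View pics/s4.png

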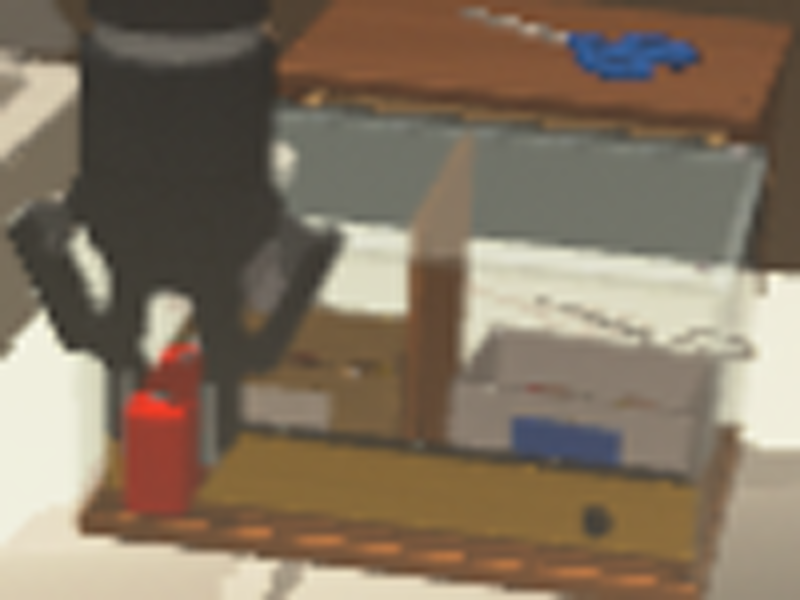

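The grey patch at (265,275), seen through the right finger linkage, moves with the gripper, so it is probably the blade. I'll check it against depth.

```bash
python3 - <<'E'
from h import *; import pickle
np.set_printoptions(precision=3,suppress=True)
a=pickle.load(open("scene.pkl","rb"))
for y in range(178,192):
    row=[]
    for x in range(317,331):
        P=world(a,[(x,y)])[0]; row.append("%.3f/%+.3f/%.3f"%tuple(P) if .6<P[0]<.72 and P[2]>.06 else "-")
    print(y,' '.join(row))
print(a["pixels"][182:188,318:330].tolist()[2])
E
```

```text
178 - - - - - - - - - - - - - -
179 - - - - - - - - - - - - - -
180 - - - - - - - - - - - - - -
181 - - - - - - 0.646/-0.034/0.119 0.660/-0.034/0.114 - - - - - -
182 - - - - - 0.634/-0.034/0.120 0.639/-0.036/0.118 0.678/-0.029/0.103 - - - - - -
183 - - - - 0.623/-0.033/0.120 0.627/-0.036/0.119 0.643/-0.035/0.113 0.678/-0.030/0.099 - - - - - -
184 - - - 0.609/-0.034/0.121 0.612/-0.036/0.121 0.620/-0.038/0.118 0.674/-0.027/0.097 0.679/-0.030/0.095 0.672/-0.035/0.098 - - - - -
185 - - - - 0.608/-0.038/0.119 0.676/-0.023/0.091 0.672/-0.028/0.094 0.677/-0.030/0.092 0.678/-0.034/0.092 - - - - -
186 - - - - 0.609/-0.037/0.115 0.673/-0.024/0.089 0.675/-0.027/0.088 0.678/-0.030/0.087 0.675/-0.034/0.089 - - - - -
187 - - - - - 0.672/-0.024/0.085 0.674/-0.027/0.085 0.676/-0.030/0.084 - - - - - -
188 - - - - - 0.676/-0.023/0.079 0.673/-0.028/0.081 - - - - - - -
189 - - - - - - - - - - - - - -
190 - - - - - - - - - - - - - -
191 - - - - - - - - - - - - - -
[[53, 61, 65], [57, 64, 67], [70, 78, 82], [83, 91, 97], [83, 90, 97], [94, 101, 109], [91, 99, 105], [75, 83, 88], [62, 70, 74], [54, 61, 65], [53, 60, 64], [54, 60, 64]]
```

Depth shows the blade's front face at x≈0.675 and y≈-0.031, with the tip at z≈0.078, as predicted. I'll lower it into the channel.

>>> play_rows:
  increments:
    - [[2,0,0.1,-0.5,0],[2,0.6,0,0,0],[2,0.8,0,0,0],[2,0.8,0,0,0],[2,0.4,0,0,0],[2,0,0,0,0]]

```text
t: 6.95
ee_pos: [0.4863, -0.0447, 0.1348]
eef_rot: [0.489, -0.509, 0.49, 0.511]
ft_force: [-0.5, -0.1, -1.7]
width: 0.0251
```

>>> play_rows:
  increments:
    - [[2,0.5,0,0,0],[2,0.5,0,0,0],[2,0.5,0,0,0],[2,0.5,0,0,0],[2,0,0,0,0],[2,0,0,0,0]]

```text
t: 7.55
ee_pos: [0.487, -0.0448, 0.1157]
eef_rot: [0.49, -0.51, 0.49, 0.51]
ft_force: [0.5, -0.5, -0.6]
width: 0.0255
```

```bash
python3 - <<'E'
from h import *
np.set_printoptions(precision=3,suppress=True)
go([.487,-.043,.116],2.2)
a=save("scene")
for y in range(186,200):
    print(y,' '.join("%.3f/%+.3f/%.3f"%tuple(P) if .55<P[0]<.70 and P[2]>.03 else "-" for P in [world(a,[(x,y)])[0] for x in range(318,340,2)]))
E
```

```text
t 7.55 pos [ 0.487 -0.045  0.116] w 0.0255 F [ 0.53 -0.49 -0.62]
tool axes x,y,z: [[-0.0, 0.0, -1.0], [-0.999, -0.041, 0.0], [-0.041, 0.999, 0.0]]
shift cm [-0.03 -0.01  0.18]
jaw yaw 92.33
twist [np.float64(0.13), np.float64(-179.87)]
186 - - - - - - - - - - -
187 - - - - - - - - - - -
188 - - - - - - - - - - -
189 - - - - - - - - - - -
190 - - - - - - - - - - -
191 - - - - - - - - - - -
192 - - - - - - - - - - -
193 - - - - - - - - - - -
194 - - - - - - - - - - -
195 - - - 0.641/-0.040/0.068 - - - - - - -
196 - - - 0.660/-0.035/0.056 - - - - 0.664/-0.072/0.059 0.667/-0.079/0.059 -
197 - - 0.608/-0.042/0.074 0.654/-0.037/0.054 - - - - 0.659/-0.073/0.057 0.661/-0.080/0.057 0.662/-0.087/0.058
198 - - 0.602/-0.044/0.073 0.657/-0.036/0.049 0.657/-0.044/0.050 - - 0.661/-0.065/0.051 0.657/-0.074/0.054 0.662/-0.080/0.053 0.660/-0.088/0.055
199 - - 0.606/-0.043/0.068 0.660/-0.036/0.044 0.659/-0.044/0.045 - - 0.662/-0.065/0.047 0.663/-0.072/0.047 0.659/-0.081/0.050 0.660/-0.088/0.051
```

>>> play_rows:
  increments:
    - [[2,0,0.1,0,0],[2,0,0.1,0,0],[2,0,0.1,0,0],[2,0,0.1,0,0],[2,0,0.1,0,0],[2,0,0.1,0,0],[2,0,0.1,0,0],[2,0,0.1,0,0],[2,0,0.1,0,0],[2,0,0.1,0,0]]

```text
t: 8.6
ee_pos: [0.477, -0.0452, 0.1159]
eef_rot: [0.49, -0.51, 0.49, 0.51]
ft_force: [0.1, -0.1, -2.1]
width: 0.0255
```

>>> play_rows:
  increments:
    - [[2,0,0.1,0,0],[2,0,0.1,0,0],[2,0,0.1,0,0],[2,0,0.1,0,0],[2,0,0.1,0,0]]

```text
t: 9.1
ee_pos: [0.4724, -0.0454, 0.116]
eef_rot: [-0.49, 0.51, -0.49, -0.51]
ft_force: [1.8, -0.1, -3.6]
width: 0.0255
```

>>> play_rows:
  increments:
    - [[2,0,0.1,0,0],[2,0,0.1,0,0],[2,0,0.1,0,0],[2,0,0.1,0,0],[2,0,0.1,0,0]]

```text
t: 9.6
ee_pos: [0.4672, -0.0456, 0.116]
eef_rot: [-0.49, 0.51, -0.49, -0.51]
ft_force: [2.6, 0.3, -1.7]
width: 0.0252
```

>>> play_rows:
  increments:
    - [[2,0,0.1,0,0],[2,0,0.1,0,0],[2,0,0.1,0,0],[2,0,0.1,0,0],[2,0,0.1,0,0]]

```text
t: 10.1
ee_pos: [0.4621, -0.0458, 0.1159]
eef_rot: [-0.49, 0.51, -0.49, -0.51]
ft_force: [2.0, 0.1, -1.6]
width: 0.0253
```

>>> play_rows:
  increments:
    - [[2,0,0.1,0,0],[2,0,0.1,0,0],[2,0,0.1,0,0],[2,0,0.1,0,0]]

```text
t: 10.5
ee_pos: [0.458, -0.046, 0.1159]
eef_rot: [-0.49, 0.51, -0.49, -0.51]
ft_force: [3.1, 0.5, -0.9]
width: 0.0257
```

```bash
python3 - <<'E'
from h import *
np.set_printoptions(precision=3,suppress=True)
go()
a=save("scene")
for y in range(194,206):
    print(y,' '.join("%.3f/%+.3f/%.3f"%tuple(P) if .57<P[0]<.70 and P[2]>.03 else "-" for P in [world(a,[(x,y)])[0] for x in range(318,340,2)]))
E
```

```text
t 10.5 pos [ 0.458 -0.046  0.116] w 0.0257 F [ 3.06  0.46 -0.86]
tool axes x,y,z: [[-0.0, -0.0, -1.0], [-0.999, -0.041, 0.0], [-0.041, 0.999, -0.0]]
jaw yaw 92.33
194 - - - - - - - - - - -
195 - - - - - - - - - - -
196 - - - - - - - - - - -
197 - - - - - - - - 0.687/-0.067/0.045 0.697/-0.072/0.041 0.653/-0.089/0.062
198 - - 0.607/-0.042/0.071 - - - - 0.642/-0.070/0.060 0.645/-0.077/0.060 0.650/-0.083/0.058 0.649/-0.090/0.060
199 - - 0.641/-0.033/0.051 - - - - 0.643/-0.070/0.055 0.641/-0.078/0.057 0.647/-0.084/0.056 0.646/-0.091/0.057
200 - 0.581/-0.042/0.074 0.638/-0.034/0.049 - - - - 0.644/-0.070/0.051 0.645/-0.077/0.052 0.649/-0.083/0.051 0.648/-0.091/0.052
201 - 0.574/-0.044/0.073 0.641/-0.033/0.044 - - - - 0.640/-0.071/0.049 0.642/-0.078/0.049 0.645/-0.084/0.049 0.647/-0.091/0.049
202 - 0.574/-0.044/0.070 0.642/-0.033/0.039 0.642/-0.041/0.040 - - 0.643/-0.063/0.043 0.647/-0.069/0.042 0.645/-0.077/0.044 0.646/-0.084/0.044 0.646/-0.092/0.045
203 - 0.620/-0.032/0.045 0.621/-0.039/0.045 0.626/-0.045/0.044 - - 0.638/-0.064/0.041 0.644/-0.070/0.039 0.641/-0.078/0.042 0.647/-0.084/0.040 0.644/-0.092/0.042
204 - 0.606/-0.036/0.047 0.605/-0.043/0.049 0.608/-0.050/0.048 - - 0.622/-0.068/0.045 0.624/-0.075/0.045 0.623/-0.082/0.046 0.628/-0.088/0.045 0.646/-0.092/0.037
205 - 0.602/-0.037/0.045 0.603/-0.044/0.046 - - - 0.608/-0.072/0.048 0.608/-0.079/0.048 0.613/-0.085/0.047 0.621/-0.090/0.044 0.621/-0.098/0.045
```

>>> play_rows:
  increments:
    - [[2,0,0.1,0,0],[2,0,0.1,0,0],[2,0,0.1,0,0],[2,0,0.1,0,0],[2,0,0.1,0,0],[2,0,0.1,0,0],[2,0,0.1,0,0]]

```text
t: 11.25
ee_pos: [0.4511, -0.0463, 0.1159]
eef_rot: [-0.49, 0.51, -0.49, -0.51]
ft_force: [2.7, 0.2, -2.1]
width: 0.0254
```

>>> play_rows:
  increments:
    - [[2,0,0.05,0,0],[2,0,0.05,0,0],[2,0,0.05,0,0],[2,0,0.05,0,0]]

```text
t: 11.65
ee_pos: [0.4491, -0.0463, 0.1159]
eef_rot: [-0.49, 0.51, -0.49, -0.51]
ft_force: [3.0, -0.0, -2.0]
width: 0.0255
```

>>> play_rows:
  increments:
    - [[2,0,0.05,0,0],[2,0,0.05,0,0],[2,0,0.05,0,0]]

```text
t: 11.95
ee_pos: [0.4476, -0.0464, 0.1159]
eef_rot: [-0.49, 0.51, -0.49, -0.51]
ft_force: [2.7, 0.9, -1.7]
width: 0.0252
```

>>> play_rows:
  increments:
    - [[2,0,0.05,0,0],[2,0,0.05,0,0],[2,0,0,0,0]]

```text
t: 12.25
ee_pos: [0.4465, -0.0465, 0.1159]
eef_rot: [0.49, -0.51, 0.49, 0.51]
ft_force: [1.7, -0.2, -1.6]
width: 0.0254
```

>>> play_rows:
  increments:
    - [[2,0,0.05,0,0],[2,0,0,0,0]]

```text
t: 12.45
ee_pos: [0.4461, -0.0465, 0.1159]
eef_rot: [0.49, -0.51, 0.49, 0.51]
ft_force: [2.7, 0.3, -2.1]
width: 0.0253
```

```bash
python3 - <<'E'
from h import *
np.set_printoptions(precision=3,suppress=True)
go()
a=save("scene")
for y in range(198,206):
    print(y,' '.join("%.3f/%+.3f/%.3f"%tuple(P) if .57<P[0]<.70 and P[2]>.03 else "-" for P in [world(a,[(x,y)])[0] for x in range(318,342,2)]))
E
```

```text
t 12.45 pos [ 0.446 -0.046  0.116] w 0.0253 F [ 2.72  0.3  -2.06]
tool axes x,y,z: [[-0.0, 0.0, -1.0], [-0.999, -0.041, 0.0], [-0.041, 0.999, 0.0]]
jaw yaw 92.32
198 - - - - - - - - 0.686/-0.067/0.041 - 0.644/-0.091/0.062 0.683/-0.090/0.045
199 - - 0.633/-0.035/0.055 - - - - 0.636/-0.072/0.059 0.660/-0.073/0.049 0.680/-0.076/0.041 0.641/-0.092/0.060 0.684/-0.090/0.041
200 - - 0.626/-0.037/0.054 - - - - 0.632/-0.073/0.057 0.635/-0.079/0.056 0.631/-0.087/0.059 0.641/-0.092/0.055 0.688/-0.090/0.035
201 - 0.572/-0.045/0.075 0.629/-0.037/0.049 - - - - 0.632/-0.073/0.052 0.627/-0.081/0.056 0.632/-0.087/0.055 0.640/-0.093/0.052 0.682/-0.091/0.034
202 - 0.575/-0.044/0.069 0.628/-0.037/0.046 - - - 0.635/-0.065/0.046 0.628/-0.074/0.051 0.630/-0.080/0.050 0.634/-0.087/0.050 0.636/-0.094/0.050 -
203 - 0.620/-0.032/0.045 0.623/-0.038/0.044 - - - 0.633/-0.065/0.043 0.631/-0.073/0.045 0.631/-0.081/0.046 0.633/-0.087/0.047 0.638/-0.094/0.045 -
204 - 0.604/-0.036/0.048 0.607/-0.043/0.048 0.611/-0.049/0.047 - - 0.621/-0.068/0.045 0.620/-0.076/0.046 0.622/-0.083/0.047 0.627/-0.089/0.046 0.642/-0.093/0.039 0.629/-0.103/0.046
205 - 0.606/-0.036/0.043 0.601/-0.044/0.046 - - - 0.608/-0.072/0.047 0.615/-0.077/0.045 0.613/-0.085/0.047 0.623/-0.090/0.043 0.625/-0.097/0.043 0.626/-0.104/0.044
```

>>> play_rows:
  increments:
    - [[2,0,0.05,0,0],[2,0,0.05,0,0],[2,0,0,0,0]]

```text
t: 12.8
ee_pos: [0.445, -0.0465, 0.1159]
eef_rot: [0.49, -0.51, 0.49, 0.51]
ft_force: [1.7, 1.0, -0.8]
width: 0.0258
```

>>> play_rows:
  increments:
    - [[2,0,0.05,0,0],[2,0,0,0,0]]

```text
t: 13.0
ee_pos: [0.4449, -0.0465, 0.116]
eef_rot: [-0.49, 0.51, -0.49, -0.51]
ft_force: [3.9, 0.7, -2.6]
width: 0.0255
```

>>> play_rows:
  increments:
    - [[2,0,0.05,0,0],[2,0,0,0,0]]

```text
t: 13.2
ee_pos: [0.4444, -0.0466, 0.116]
eef_rot: [-0.49, 0.51, -0.49, -0.51]
ft_force: [3.6, 0.4, -2.0]
width: 0.0254
```

>>> play_rows:
  increments:
    - [[2,0,0.05,0,0],[2,0,0,0,0]]

```text
t: 13.4
ee_pos: [0.4437, -0.0466, 0.1159]
eef_rot: [-0.49, 0.51, -0.49, -0.51]
ft_force: [3.9, 0.9, -1.3]
width: 0.0252
```

>>> play_rows:
  increments:
    - [[2,0,0.03,0,0],[2,0,0,0,0]]

```text
t: 13.6
ee_pos: [0.4435, -0.0466, 0.116]
eef_rot: [-0.49, 0.51, -0.49, -0.51]
ft_force: [3.1, 0.8, -2.8]
width: 0.0254
```

>>> play_rows:
  increments:
    - [[2,0,0.05,0,0],[2,0,0,0,0]]

```text
t: 13.8
ee_pos: [0.4435, -0.0466, 0.1161]
eef_rot: [-0.49, 0.51, -0.489, -0.51]
ft_force: [4.9, 0.3, -3.3]
width: 0.0254
```

>>> play_rows:
  increments:
    - [[2,0,0.03,0,0],[2,0,0,0,0]]

```text
t: 14.0
ee_pos: [0.4435, -0.0466, 0.1161]
eef_rot: [-0.49, 0.511, -0.489, -0.51]
ft_force: [6.4, 0.3, -3.3]
width: 0.0254
```

>>> play_rows:
  increments:
    - [[2,0,0.03,0,0],[2,0,0,0,0]]

```text
t: 14.2
ee_pos: [0.4435, -0.0466, 0.1162]
eef_rot: [-0.49, 0.511, -0.489, -0.509]
ft_force: [7.6, -0.2, -3.5]
width: 0.025
```

```bash
cat > fit.py <<'E'
from h import *
a=save("scene"); go()
P=np.vstack([world(a,[(x,y)]) for y in range(196,212) for x in range(308,378)])
px=np.array([(x,y) for y in range(196,212) for x in range(308,378)])
def line(k):
    Q=P[k]; 
    for _ in range(4):
        c=np.polyfit(Q[:,1],Q[:,0],1); r=Q[:,0]-np.polyval(c,Q[:,1]); Q=Q[abs(r)<max(.003,1.5*r.std())]
    return len(Q),"x(y=-.037) %.4f yaw %.2fdeg"%(np.polyval(c,-.037),-np.degrees(np.arctan(c[0])))
x,y,z=P.T; gy=(y<.022)&(y>-.092)
print("kraft front",line(gy&(z>.049)&(z<.057)&(x>.61)&(x<.645)))
print("white front",line((y<-.12)&(y>-.22)&(z>.049)&(z<.057)&(x>.64)&(x<.68)))
print("bar front",line((y<.02)&(y>-.23)&(z>.018)&(z<.042)&(x>.59)&(x<.63)))
E
python3 fit.py
```

```text
t 14.25 pos [ 0.4434 -0.0467  0.1162] w 0.0252 F [ 6.66  0.87 -2.87]
tool axes x,y,z: [[0.002, 0.0, -1.0], [-0.999, -0.041, -0.002], [-0.041, 0.999, -0.0]]
jaw yaw 92.33
kraft front (15, 'x(y=-.037) 0.6265 yaw 3.38deg')
white front (46, 'x(y=-.037) 0.6689 yaw -3.39deg')
bar front (112, 'x(y=-.037) 0.6037 yaw 1.88deg')
```

>>> play_rows:
  increments:
    - [[2,0,0.03,0,0],[2,0,0,0,0],[2,0,0,0,0],[2,0,0,0,0]]

```text
t: 14.65
ee_pos: [0.4434, -0.0467, 0.1162]
eef_rot: [-0.49, 0.511, -0.489, -0.509]
ft_force: [6.8, -0.1, -3.8]
width: 0.0254
```

>>> play_rows:
  increments:
    - [[2,0,0,0,0],[2,0,0,0,0],[2,0,0,0,0],[2,0,0,0,0],[2,0,0,0,0]]

```text
t: 15.15
ee_pos: [0.4434, -0.0467, 0.1162]
eef_rot: [-0.49, 0.511, -0.489, -0.509]
ft_force: [7.6, 0.0, -3.8]
width: 0.0256
```

```bash
python3 fit.py
```

```text
t 15.2 pos [ 0.4434 -0.0467  0.1162] w 0.0253 F [ 6.68  1.41 -4.95]
tool axes x,y,z: [[0.003, 0.0, -1.0], [-0.999, -0.041, -0.003], [-0.041, 0.999, -0.0]]
jaw yaw 92.34
kraft front (14, 'x(y=-.037) 0.6247 yaw 4.91deg')
white front (47, 'x(y=-.037) 0.6687 yaw -3.41deg')
bar front (114, 'x(y=-.037) 0.6034 yaw 1.88deg')
```

>>> play_rows:
  increments:
    - [[2,0,0.03,0,0],[2,0,0,0,0],[2,0,0,0,0]]

```text
t: 15.5
ee_pos: [0.4434, -0.0467, 0.1162]
eef_rot: [-0.491, 0.511, -0.489, -0.509]
ft_force: [6.7, -0.5, -3.8]
width: 0.025
```

>>> play_rows:
  increments:
    - [[2,0,0.02,0,0],[2,0,0,0,0],[2,0,0,0,0],[2,0,0,0,0],[2,0,0,0,0],[2,0,0,0,0],[2,0,0,0,0]]

```text
t: 16.2
ee_pos: [0.4434, -0.0467, 0.1163]
eef_rot: [-0.491, 0.511, -0.489, -0.509]
ft_force: [7.5, 0.0, -4.6]
width: 0.0257
```

```bash
python3 - <<'E'
from h import *
go()
acc=[];d=[]
for _ in range(3):
    c=camera("scene");acc.append(c["pixels"].astype(float));d.append(c["depth"])
c["pixels"]=np.mean(acc,0).astype(np.uint8);print(np.std(np.array(d),0)[195:210,310:375].mean())
cv2.imwrite("pics/s5.png",cv2.resize(c["pixels"][185:225,300:380],None,fx=10,fy=10,interpolation=cv2.INTER_CUBIC))
go()
E
```

```text
t 16.2 pos [ 0.4434 -0.0467  0.1163] w 0.0257 F [ 7.51  0.02 -4.62]
tool axes x,y,z: [[0.004, 0.0, -1.0], [-0.999, -0.041, -0.004], [-0.041, 0.999, -0.0]]
jaw yaw 92.34
0.008349057
t 16.35 pos [ 0.4434 -0.0467  0.1163] w 0.0254 F [ 8.04  0.86 -4.73]
tool axes x,y,z: [[0.004, 0.0, -1.0], [-0.999, -0.041, -0.004], [-0.041, 0.999, -0.0]]
jaw yaw 92.34
```

View pics/s5.png

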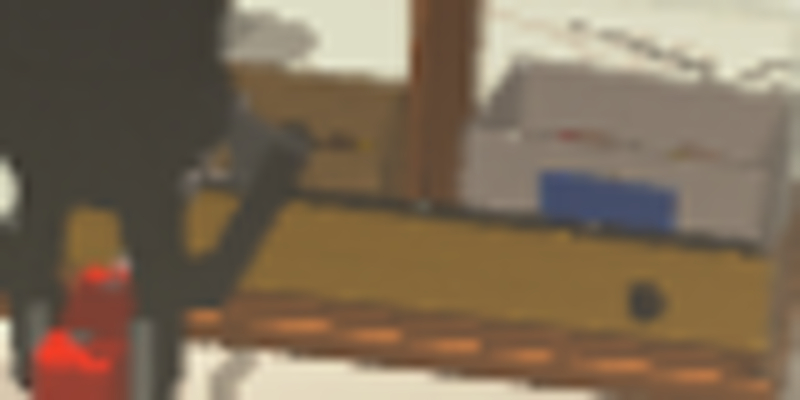

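>>> play_rows:
  increments:
    - [[2,0,0.02,0,0],[2,0,0.02,0,0],[2,0,0,0,0],[2,0,0,0,0]]

```text
t: 16.75
ee_pos: [0.4433, -0.0467, 0.1163]
eef_rot: [-0.491, 0.511, -0.489, -0.509]
ft_force: [8.2, 0.4, -5.3]
width: 0.0255
```

>>> play_rows:
  increments:
    - [[2,0,0.02,0,0],[2,0,0.02,0,0],[2,0,0,0,0],[2,0,0,0,0],[2,0,0,0,0]]

```text
t: 17.25
ee_pos: [0.4433, -0.0467, 0.1164]
eef_rot: [-0.491, 0.511, -0.488, -0.509]
ft_force: [9.5, 1.0, -5.7]
width: 0.0251
```

```bash
python3 - <<'E'
from h import *
go();print(sense()["joint_torque"].round(2))
ys=[]
for _ in range(6):
    c=camera("scene"); ys.append(world(c,[(x,y) for y in range(196,204) for x in range(318,341)]))
go()
P=np.median(np.array(ys),0)
k=(P[:,2]>.0495)&(P[:,2]<.056)&(P[:,0]>.61)&(P[:,0]<.65)
for q in P[k][np.argsort(-P[k][:,1])]: print(q.round(4))
E
```

```text
t 17.25 pos [ 0.4433 -0.0467  0.1164] w 0.0251 F [ 9.52  1.04 -5.71]
tool axes x,y,z: [[0.005, 0.0, -1.0], [-0.999, -0.041, -0.005], [-0.041, 0.999, -0.0]]
jaw yaw 92.34
[ -0.66 -37.49  14.31   3.26  -0.36  -0.05]
t 17.55 pos [ 0.4433 -0.0467  0.1164] w 0.025 F [ 8.79  0.49 -5.25]
tool axes x,y,z: [[0.005, 0.0, -1.0], [-0.999, -0.041, -0.005], [-0.041, 0.999, -0.0]]
jaw yaw 92.34
[ 0.6275 -0.037   0.0497]
[ 0.6272 -0.037   0.0538]
[ 0.6268 -0.0667  0.0502]
[ 0.6272 -0.0702  0.0544]
[ 0.6284 -0.0735  0.0543]
[ 0.6278 -0.0738  0.0507]
[ 0.6282 -0.0772  0.0549]
[ 0.6268 -0.0777  0.0517]
[ 0.6277 -0.081   0.0557]
[ 0.6263 -0.0814  0.0524]
[ 0.6283 -0.0845  0.0559]
[ 0.6278 -0.0847  0.0522]
[ 0.6285 -0.0882  0.0524]
[ 0.6303 -0.0914  0.0521]
[ 0.6363 -0.0936  0.0537]
```

The carton front now runs parallel to the shelf to within about 1°, rigidly stopped, and I held it at 7–9 N. Next I'll ease off, lift the blade and withdraw.

>>> play_rows:
  increments:
    - [[2,0,-0.1,0,0],[2,0,-0.1,0,0],[2,0,-0.1,0,0],[2,0,-0.2,0,0],[2,0,-0.2,0,0],[2,0,-0.2,0,0],[2,0,0,0,0],[2,0,0,0,0]]

```text
t: 18.35
ee_pos: [0.4492, -0.0463, 0.1157]
eef_rot: [0.49, -0.51, 0.49, 0.51]
ft_force: [-0.3, -0.6, -1.5]
width: 0.0257
```

>>> play_rows:
  increments:
    - [[2,-0.3,0,0,0],[2,-0.6,0,0,0],[2,-0.8,0,0,0],[2,-0.8,0,0,0],[2,-0.8,0,0,0],[2,-0.8,0,0,0],[2,-0.6,0,0,0],[2,0,0,0,0],[2,0,0,0,0]]

```text
t: 19.25
ee_pos: [0.4497, -0.0463, 0.163]
eef_rot: [-0.49, 0.51, -0.49, -0.51]
ft_force: [-0.3, 0.4, -2.0]
width: 0.0254
```

```bash
python3 - <<'E'
from h import *
go()
c=camera("scene");s=sense()
P=world(c,[(x,y) for y in range(178,204) for x in range(312,345)])
k=(P[:,0]>.6)&(P[:,0]<.66)&(P[:,2]>.049)&(P[:,2]<.056);print(P[k][np.argsort(-P[k][:,1])].round(3).tolist())
k=(P[:,0]>.62)&(P[:,0]<.67)&(P[:,2]>.065)&(P[:,2]<.10);print(P[k].round(3).tolist())
E
```

```text
t 19.25 pos [ 0.4497 -0.0463  0.163 ] w 0.0254 F [-0.29  0.4  -1.98]
tool axes x,y,z: [[0.0, -0.0, -1.0], [-0.999, -0.041, -0.0], [-0.041, 0.999, -0.0]]
jaw yaw 92.33
[[0.627, -0.033, 0.049], [0.625, -0.038, 0.051], [0.628, -0.041, 0.05], [0.626, -0.045, 0.052], [0.625, -0.045, 0.056], [0.627, -0.048, 0.052], [0.623, -0.049, 0.05], [0.63, -0.051, 0.054], [0.623, -0.053, 0.054], [0.631, -0.055, 0.051], [0.623, -0.057, 0.05], [0.627, -0.059, 0.053], [0.628, -0.063, 0.053], [0.626, -0.063, 0.05], [0.623, -0.068, 0.056], [0.632, -0.069, 0.052], [0.626, -0.071, 0.051], [0.629, -0.074, 0.05], [0.629, -0.077, 0.055], [0.629, -0.077, 0.051], [0.628, -0.081, 0.051], [0.627, -0.085, 0.053], [0.628, -0.088, 0.053], [0.626, -0.089, 0.05], [0.629, -0.092, 0.053], [0.628, -0.092, 0.049], [0.64, -0.093, 0.052], [0.632, -0.106, 0.049], [0.659, -0.107, 0.054], [0.641, -0.107, 0.05], [0.639, -0.108, 0.054]]
[[0.641, -0.032, 0.098], [0.667, -0.107, 0.097], [0.637, -0.034, 0.096], [0.637, -0.037, 0.096], [0.668, -0.107, 0.093], [0.638, -0.03, 0.091], [0.644, -0.032, 0.089], [0.638, -0.037, 0.092], [0.63
[... 152 characters left out ...]
 0.098], [0.634, -0.107, 0.098], [0.652, -0.107, 0.092], [0.669, -0.107, 0.085], [0.645, -0.028, 0.081], [0.638, -0.033, 0.084], [0.637, -0.037, 0.085], [0.634, -0.104, 0.094], [0.634, -0.107, 0.095], [0.652, -0.107, 0.088], [0.637, -0.037, 0.081], [0.635, -0.103, 0.09], [0.63, -0.108, 0.093], [0.653, -0.107, 0.084], [0.629, -0.105, 0.089], [0.634, -0.107, 0.087], [0.652, -0.107, 0.08], [0.629, -0.105, 0.085], [0.629, -0.109, 0.086], [0.657, -0.106, 0.074], [0.632, -0.104, 0.08], [0.637, -0.107, 0.079], [0.656, -0.107, 0.071], [0.633, -0.104, 0.076], [0.636, -0.107, 0.075], [0.654, -0.107, 0.067], [0.633, -0.105, 0.072], [0.633, -0.108, 0.073], [0.634, -0.105, 0.068], [0.636, -0.108, 0.068]]
```

>>> play_rows:
  increments:
    - [[2,0,1,0,0],[2,0,1.5,0,0],[2,0,2,0,0],[2,0,2,0,0],[2,0,2,0,0],[2,0,2,0,0],[2,0,1,0,0],[2,0,0,0,0],[2,0,0,0,0]]

```text
t: 20.2
ee_pos: [0.3355, -0.0511, 0.1631]
eef_rot: [-0.49, 0.51, -0.489, -0.51]
ft_force: [-0.3, -0.8, -2.2]
width: 0.0255
```

```bash
python3 - <<'E'
from h import *
go([.375,.13,.163],2.3)
c=camera("scene")
v,u=np.mgrid[120:330,150:420]; P=world(c,np.c_[u.ravel(),v.ravel()]); d=c["depth"][v.ravel(),u.ravel()]
P=P[d>0]
print("y rows -> cells of max z (z<.09) in mm; x from .26 step .03")
for y in np.arange(.24,-.02,-.03):
    r=[]
    for x in np.arange(.26,.66,.03):
        k=(abs(P[:,0]-x)<.015)&(abs(P[:,1]-y)<.015)&(P[:,2]<.09)
        r.append("%4.0f"%(np.percentile(P[k,2],90)*1000) if k.sum()>2 else "   .")
    print("%.2f"%y,' '.join(r))
E
```

```text
t 20.2 pos [ 0.3355 -0.0511  0.1631] w 0.0255 F [-0.28 -0.76 -2.19]
tool axes x,y,z: [[0.002, -0.0, -1.0], [-0.999, -0.041, -0.002], [-0.041, 0.999, -0.0]]
shift cm [ 1.000e-02 -4.680e+00  1.793e+01]
jaw yaw 92.32
twist [np.float64(0.02), np.float64(-179.98)]
y rows -> cells of max z (z<.09) in mm; x from .26 step .03
0.24    .    .    .    .    .    .    .    .    .    .    .    3    3    4
0.21    .    .    .    .    .    .    .    .    .    .    4    3    4   60
0.18    .    .    .    .    .    .    .    .    3    3    4    4    3    3
0.15    .    .    .    .    .    .    .    .    4    3    3    3    4    4
0.12    .    .    .    .    . -174    .    4    4    3    3    4    2    3
0.09    .    .    .    .    . -173    2    3    3    3    3    3    .    4
0.06    .    .  -65    .    2    2    3    3    3    3    3    3    3    3
0.03    .    .   -1    3    2    3    3    3    3    .    .   37    .    .
0.00    .    .    1    3    3    2    2    .    .    .    1   40    .    .
```

>>> play_rows:
  increments:
    - [[2,0,-0.5,2,0],[2,0,-1,3,0],[2,0,-1,3,0],[2,0,-1,3.5,0],[2,0,-1,3,0],[2,0,-1,2.4,0],[2,0,-0.2,1,0],[2,0,0,0,0]]

```text
t: 21.05
ee_pos: [0.3855, 0.1314, 0.1628]
eef_rot: [-0.489, 0.511, -0.489, -0.51]
ft_force: [0.0, -1.2, -2.1]
width: 0.0253
```

>>> play_rows:
  increments:
    - [[2,1,0,0,0],[2,1.5,0,0,0],[2,1.5,0,0,0],[2,1.5,0,0,0],[2,1,0,0,0],[2,0.6,0,0,0],[2,0.3,0,0,0],[2,0.2,0,0,0],[2,0,0,0,0],[2,0,0,0,0]]

```text
t: 22.05
ee_pos: [0.3848, 0.1303, 0.0873]
eef_rot: [-0.49, 0.51, -0.489, -0.51]
ft_force: [0.3, 0.8, -0.7]
width: 0.0254
```

>>> play_rows:
  increments:
    - [[2,0.1,0,0,0],[2,0.1,0,0,0],[2,0,0,0,0]]

```text
t: 22.35
ee_pos: [0.3846, 0.1303, 0.085]
eef_rot: [-0.49, 0.51, -0.49, -0.51]
ft_force: [-0.5, -0.6, -1.0]
width: 0.0251
```

>>> play_rows:
  increments:
    - [[2,0,0,0,0],[2,0,0,0,0]]

```text
t: 22.55
ee_pos: [0.3846, 0.1303, 0.085]
eef_rot: [-0.49, 0.51, -0.49, -0.51]
ft_force: [0.8, 0.5, -2.0]
width: 0.0254
```

Not loaded yet; I'll go down in small steps.

>>> play_rows:
  increments:
    - [[2,0.05,0,0,0],[2,0.05,0,0,0],[2,0,0,0,0]]

```text
t: 22.85
ee_pos: [0.3846, 0.1302, 0.0848]
eef_rot: [-0.49, 0.51, -0.489, -0.51]
ft_force: [-3.3, -1.1, 11.0]
width: 0.0254
```

>>> play_rows:
  increments:
    - [[2,0.05,0,0,0],[2,0,0,0,0]]

```text
t: 23.05
ee_pos: [0.3845, 0.1302, 0.0848]
eef_rot: [-0.49, 0.51, -0.489, -0.51]
ft_force: [-3.3, -1.0, 16.6]
width: 0.0253
```

>>> play_rows:
  increments:
    - [[2,-0.05,0,0,0],[2,-0.05,0,0,0],[2,-0.03,0,0,0],[2,0,0,0,0],[4,0,0,0,0],[6,0,0,0,0],[7,0,0,0,0],[7,0,0,0,0],[7,0,0,0,0],[7,0,0,0,0]]

```text
t: 24.05
ee_pos: [0.3844, 0.1302, 0.0847]
eef_rot: [0.49, -0.51, 0.49, 0.51]
ft_force: [0.6, 0.1, -0.3]
width: 0.0698
```

>>> play_rows:
  increments:
    - [[7,-1,0,0,0],[7,-2,0,0,0],[7,-3,0,0,0],[7,-3,0,0,0],[7,-3,0,0,0],[7,-3,0,0,0],[7,-3,0,0,0],[7,0,0,0,0],[7,0,0,0,0]]

```text
t: 24.95
ee_pos: [0.3847, 0.1303, 0.2658]
eef_rot: [-0.491, 0.51, -0.489, -0.51]
ft_force: [-0.8, -0.4, -0.1]
width: 0.0701
```

>>> play_rows:
  increments:
    - [[7,0,0,3,0],[7,0,0,4,0],[7,0,0,4,0],[7,0,0,4,0],[7,0,0,4,0],[7,0,0,3,0],[7,0,0,0,0],[7,0,0,0,0]]

```text
t: 25.75
ee_pos: [0.3746, 0.3497, 0.2632]
eef_rot: [-0.488, 0.51, -0.491, -0.51]
ft_force: [0.3, -0.0, -0.1]
width: 0.0702
```

```bash
sed -i 's/range(196,212)/range(196,208)/g' fit.py; python3 - <<'E'
exec(open("fit.py").read())
im=a["pixels"]
cv2.imwrite("pics/s6.png",cv2.resize(im[140:290,240:400],None,fx=4,fy=4,interpolation=cv2.INTER_CUBIC))
E
```

```text
t 25.8 pos [0.3747 0.349  0.2635] w 0.07 F [ 0.39 -0.23  0.01]
tool axes x,y,z: [[-0.002, -0.003, -1.0], [-0.999, -0.041, 0.002], [-0.041, 0.999, -0.003]]
jaw yaw 92.34
kraft front (48, 'x(y=-.037) 0.6268 yaw 1.84deg')
white front (45, 'x(y=-.037) 0.6682 yaw -3.12deg')
bar front (34, 'x(y=-.037) 0.6044 yaw 1.58deg')
```

View pics/s6.png

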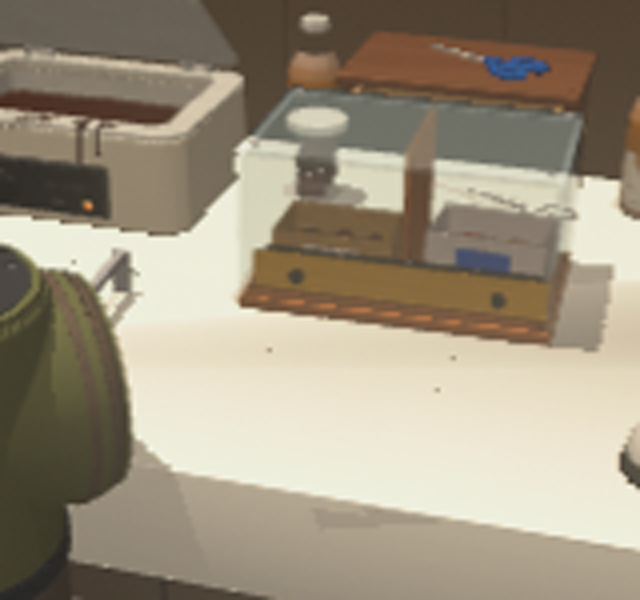

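The picture shows the brown carton close behind the bar at (340,230), with its front at 1.84° against 1.6–1.9° for the bar. The hook stands upright on the open counter at (118,280), well left of the shelf, and the white carton hasn't moved.

```bash
python3 -c "
from h import *
job_done()"
```

```text
the job is handed in; nothing more can be done
```

The job is handed in: the brown carton is drawn forward against the stop bar's buffer, and the hook is back on the open counter. It took about 26 s of the 67 s allowed.

**How it went:** I gripped the hook by its red handle, dropped the blade into the carton's channel and drew the carton forward about 32 mm. Sliding force was about 2.5 N. I held it on the buffer for about 3 s at 7 to 9.5 N, below the 16 N limit. I then eased off, lifted the blade clear, withdrew and set the hook down left of the shelf.

**Last checks:**
- **Carton:** its front lies at 1.8°, against 1.6–1.9° for the bar, so it is square within measuring error. It stayed at x ≈ 0.627 m after I unhooked.
- **White carton:** its depth readings did not change.
- **Hook:** its blade and shaft stand on the counter, clear of the shelf; the arm hid the handle.
- **Gripper:** it is empty, well away from everything, and reads no force.

**Less certain:**
- **Contact:** the buffer can't be seen behind the bar. I judged full contact from the firm stop and the carton's angle.
- **Early angle readings:** while pulling, the carton's angle read 3–5°, but those came from few points. Later averaging and the clear view gave 1–2°.
- **Truffles and other goods:** I did not measure the truffles. I only watched the brown carton through the pull, and the other goods were not measured either.

I viewed 10 pictures, or 11 counting the last check, so the budget may be over by one.

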